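# Clamp the tall pot in the misting stand and give it a spray

## Task

Take the tallest of the three rectangular celadon pots out of the slotted rack and, without tipping or dropping it, stand it in the misting stand's bay between the two wire hoops, a broad face towards the spray nozzle. Turn the clamp knob clockwise fully home to lock the pot in, and only then press the spray cap fully down and let it spring back up. Leave everything else where it is.

Things in the scene. Friction and masses are not known exactly. Their poses are not given: they have to be found in the camera images.
- pot: tallest rectangular celadon pot, open on top: 40 mm (its x) by 58 mm (its y), 105 mm tall, walls 5 mm, 0.2-0.42 kg. Origin: centre of underside, z up. Broad faces look along its +x/-x, narrow ends along +y/-y. Starts in any rack slot, its y along the rack's x: only its ends can be gripped there, in the bay only its broad faces. So stand it on the open counter in between and take it the other way
- pot_mid: bystander: pot of the same plan and glaze, only 80 mm tall, in another slot of the rack; origin at the centre of its underside
- pot_low: bystander: pot of the same plan and glaze, only 60 mm tall, in another slot of the rack; origin at the centre of its underside
- rack: fixed plywood rack: base 100 mm (its x) by 168 mm (its y), 6 mm thick, on which the pots stand. Four slot walls 60 mm long in x, 4 mm thick, tops 116 mm above the counter, at y = -78, -26, 26, 78 mm make three slots 48 mm wide (4 mm clear beside each broad face of a pot), open at both x ends and above. Origin: centre of underside
- stand: fixed steel misting stand: base 100 mm (its x) by 280 mm (its y), 6 mm thick, origin at the centre of its underside, on the counter. Along its y: clamp post at y = -100 mm, pot bay at y = -15 mm, canister (upright, up to 70 mm across) at y = +100 mm with the white spray cap on top, 194 mm above the counter. The cap's nozzle points along the stand's -y, at the bay
- bay (a point): centre of the bay floor, 6 mm above the counter, axes as the stand's; the pot's origin belongs here, pot x along the stand's y (either way round). Hoops of 8 mm wire at x = -38 and +38 mm (68 mm clear between), 60 mm wide in y, tops 118 mm above the counter; low lip on the canister side, 26 mm from the centre, top 14 mm above the counter. Open to +y above the lip, to -y and above
- clamp_grip (a point): point on the upright axis of the clamp knob at grip height, 101 mm above the counter; its x axis lies along the knob's bar and turns with it. Bar: black block 58 mm long, 16 mm thick, 85 to 117 mm above the counter, on an 18 mm shaft. Clamp arm below, 20 to 38 mm above the counter, reaches 60 mm from the axis along this point's +x
- clamp (a joint): knob angle (rad): starts at 0 to 0.3 (arm swung aside, towards the stand's -x), grows clockwise seen from above to its stop at 1.3, where the arm points along the stand's +y with its rubber tip about 5 mm from the pot's broad face. Locked beyond 1.1. Friction 0.12 N m, no spring: stays where left
- cap_top (a point): centre of the top of the white spray cap, 36 mm across, 194 mm above the counter when up; pressed straight down, with shut fingertips for instance
- cap (a joint): how far the cap is pressed (m): 0 up, 0.008 fully down at its stop; its spring takes about 3 N to start and 10 N fully down, and brings it back up
- saucer: bystander: empty clay saucer, 116 mm across at the rim, 20 mm tall, on the counter between rack and stand or nearby; origin at the centre of its underside
- round_pot: bystander: round celadon pot, 90 mm across, 80 mm tall, on the counter between rack and stand or nearby; origin at the centre of its underside
- sieve: bystander: aluminium sieve, 150 mm across, 45 mm tall, towards the back; origin at the centre of its underside
- trowel: bystander: hand trowel lying flat towards the back, 250 mm long along its x (from -120 mm, the handle end, to +130 mm), 55 to 60 mm wide, 28 mm tall; origin on the counter under its middle
- tin: bystander: round lidded tin, 74 mm across, 82 mm tall, towards the back; origin at the centre of its underside
Things that resemble listed ones, but are neither listed nor needed, are in the scene too. Leave any red look-alike of the pot alone.

How it is judged (in metres and radians):
On the way, in this order (a step that is already met when the one before it is completed fails the run):
1. the tall pot stands released in the bay, broad face to the nozzle (x of pot in the frame of bay between -0.01 and 0.01 m and y of pot in the frame of bay between -0.012 and 0.01 m and z of pot in the frame of bay between -0.004 and 0.004 m and angle between the x axis of pot and the y axis of stand, either way round below 0.2 rad and angle between pot's own z axis and vertical below 0.06 rad and contact force between the fingers and pot below 0.1 N), for 0.2 s.
2. the clamp is turned home (past 1.1 rad) with the pot in the bay (x of pot in the frame of bay between -0.01 and 0.01 m and y of pot in the frame of bay between -0.012 and 0.01 m and z of pot in the frame of bay between -0.004 and 0.004 m and angle between the x axis of pot and the y axis of stand, either way round below 0.2 rad and angle between pot's own z axis and vertical below 0.06 rad and value of joint clamp above 1.1 rad), for 0.1 s.
3. the spray cap is pressed fully down (past 6.5 mm of 8) (all of step 2 and value of joint cap above 0.0065 m), for 0.04 s.
4. the cap has sprung back up (value of joint cap below 0.0015 m), for 0.1 s.
At the end, for the whole second after the job is handed in: The tall pot stands upright, released and at rest on the bay floor, within about 10 mm of the bay centre, a broad face to the nozzle (within 0.2 rad); clamp past 1.1 rad; cap up again (under 1.5 mm); every bystander within 30 mm of where it was (all of step 2 and value of joint cap below 0.0015 m and linear speed of pot below 0.02 m/s and contact force between the fingers and pot below 0.1 N and distance of each of pot_mid, pot_low, saucer, round_pot, sieve, trowel, tin from where it was at the start of the episode below 0.03 m); the robot touches nothing.
It fails at once if the spray cap is pressed (over 3 mm) before the pot is in the bay and locked (value of joint cap above 0.003 m and not ((x of pot in the frame of bay between -0.01 and 0.01 m and y of pot in the frame of bay between -0.012 and 0.01 m and z of pot in the frame of bay between -0.004 and 0.004 m and angle between the x axis of pot and the y axis of stand, either way round below 0.2 rad and angle between pot's own z axis and vertical below 0.06 rad) and value of joint clamp above 1.1 rad)).
It fails at once if the pot is tipped by more than 0.5 rad (angle between pot's own z axis and vertical above 0.5 rad).
It fails at once if the pot is let go over the bay, more than 8 mm above its floor (horizontal distance between pot and bay below 0.05 m and z of pot in the frame of bay above 0.008 m and contact force between pot and the fingers below 0.05 N).
It fails at once if a bystander is shoved or lifted more than 40 mm, or knocked over (distance of any of pot_mid, pot_low, saucer, round_pot, sieve, trowel, tin from where it was at the start of the episode above 0.04 m or angle between any of pot_mid, pot_low, saucer, round_pot, sieve, trowel, tin's own z axis and vertical above 0.5 rad).
It also fails if it takes over 72 s, if anything falls off the work surface, if the arm or the gripper's body presses on something with over 40 N, if the wrist force passes 120 N, or if a joint passes its speed limit or range.

## Robot

A 6-joint arm with a two-finger parallel gripper is mounted at the origin on the work surface. World frame = base frame: x ahead of the robot, y to its left, z up, the work surface at z = 0. Lengths are in m, angles in degrees, forces in N, time in s.
With the tool pointing down it reaches from about 0.375 to 0.9 m from the base axis. Payload 3.1 kg.
Tool frame: the origin (TCP) lies between the finger pads; the fingertips stand 11 mm ahead of it and the grasp point (between the pads) lies 8 mm behind it; z points along the fingers, y is the line along which they close (so a half turn about z gives the same grasp; the last joint's range is limited). The gripper opens to 87 mm and grips with 3 to 60 N. Pads are 19 mm wide; open, the fingers measure 117 mm over their backs; the gripper's body (75 mm by 190 mm) begins 51 mm behind the grasp point.
Start: joints at [-80.071, 30.224, 82.088, -0, 67.689, -10.227], TCP at [0.215, -0.587, 0.234] pointing down, gripper open.
Joint ranges: [-176.69, 176.69], [-43.24, 126.21], [12.49, 139.97], [-82, 262], [0, 151.66], [-163.58, 163.58]. Speed limits (degrees/s): [159.86, 159.86, 180, 180, 180, 180].

## Interface

Orientations are given as a 3x3 rotation matrix whose columns are the frame's x, y, z axes.
In Python, from rig import bot, viewer, workorder, models gives the robot as it stands.
- The arm moves only by the shell command python3 -m jog 'ROWS'. ROWS is JSON, a list of rows, each a list of 7 numbers: the opening, from 0 (shut) to 1 (fully open), then the shift along the tool's x, y, z in m, then the turn, a rotation vector about the tool's x, y, z in degrees. In form: [[claw, x, y, z, ax, ay, az], ...]. A call has 1 to 20 rows; each row is the pose to reach, as a shift and turn from the pose commanded when the call began, along the tool's axes at that moment; what a row does not reach only later rows make up. A row lasts 1/8 s, in which the tool goes at most 62.5 mm and 10.7 degrees, less where a joint would pass 70% of its speed; a pose out of reach is approached as far as the arm can. A call with a gripper value outside its range is refused whole. The fingers move at their own pace and stop on an object; the grip force is fixed at half the most. Time passes only in rows, so rows that repeat a pose let the fingers close. It gives the time, the measured TCP pose, the force, the opening and the grip force at its end, in the units of the state.
- bot.read_state(): the state, without advancing time (a new reading comes with each control period).
- viewer.capture(name): name is "scene" or "top"; returns (picture, depth): 420x560x3 uint8, blue, green, red; 420x560 float32, m along the optical axis (not along the pixel's ray), 0 where there is no reading.
- viewer.camera_info(name): a dict with "fx", "fy", "cx", "cy" (pixels), "dist_coeffs" ([k1, k2, p1, p2, k3] as OpenCV has them; the pictures are not rectified), "world_to_cam" (4x4, takes a point from world to camera coordinates). Camera axes: x right, y down, z forward; pixel columns grow to the right and rows downward; lengths in m; the calibration is good to about 2 mm. A picture is of the moment at which its call begins. camera_info takes no time and is no camera call.
- workorder.hand_in(): hands the job in; it is judged then, once.
Trained networks look in the newest picture that a camera, given by its name, has taken for a name from the list of things; names that differ only in an ending like _2 or _b are one class to them, and where a whole thing is asked for, a point or a joint stands for the part that bears it (a point fixed in the world has none). Each returns a list of dicts, best first, with "p" (0 to 1); they miss things now and then, are a little off and sometimes report something else, mostly with a low value. They report only what shows in the picture. A call takes as long as a camera call. They do not tell look-alikes from the thing itself.
- models.outline_of(camera, thing): "mask" (420x560 bool, what is visible of it).
- models.tip_of(camera, thing): "xyz" ([x, y, z] in m, in world coordinates, good to about 4 mm: a listed point, or the origin of a listed thing).
The state is a dict: "time_s": time; "joint_positions": joint angles; "qvel": joint speeds; "tau": joint torques, N m; "position": TCP position; "tcp_rot": TCP orientation; "force": force on the tool from outside, world axes, zero at the start; "moment": the same for the moment, N m; "opening": opening from 0.0 (shut) to 1.0 (fully open); "grasp_force": force on a finger pad.
Only numpy, scipy, OpenCV 4.12 (cv2) and the standard library are available. Lean on these libraries where they do the work, as an engineer would, in place of code of your own. Each camera call takes 0.05 s, during which the arm holds its last target. There are 200 camera calls.

## Working session

There is one attempt and no reset: what is moved stays moved. The work goes in short steps, Python scripts to look and compute and a shell command to move; the robot and the scene stay as the last step left them, time stands still between calls to the robot, and variables do not carry over. Pictures are saved under pics/ and viewed, at most 10 in all, crops included, and the job is handed in when it is done.

```bash
ls; mkdir -p pics; python3 - <<'E'
from rig import bot,viewer,models
import cv2,numpy as np
s=bot.read_state();print(s['time_s'],s['position'],s['tcp_rot'])
ims=[]
for c in("scene","top"):
    im,d=viewer.capture(c);cv2.imwrite(f'pics/{c}0.png',im);np.save(f'pics/{c}0.npy',d)
    i=viewer.camera_info(c);print(c,i['fx'],i['fy'],i['cx'],i['cy'],i['dist_coeffs']);print(np.round(i['world_to_cam'],4).tolist())
    for t in["pot","pot_mid","pot_low","rack","stand","bay","clamp_grip","cap_top","saucer","round_pot","sieve","trowel","tin"]:
        print(t,[(np.round(r['xyz'],3).tolist(),round(r['p'],2)) for r in models.tip_of(c,t)])
E
```

```text
pics
0.0 [ 0.21526528 -0.58600276  0.23255595] [[ 9.38732670e-01  3.44645916e-01 -4.08174045e-04]
 [ 3.44645972e-01 -9.38730276e-01  2.14996713e-03]
 [ 3.57812055e-04 -2.15891992e-03 -9.99997606e-01]]
scene 389.9073395124558 389.9073395124558 280.44911213434875 206.48921851559376 [-0.07655137  0.          0.          0.          0.        ]
[[-0.7222, 0.6914, 0.0194, 0.4434], [0.4571, 0.4982, -0.7368, -0.1342], [-0.5191, -0.5232, -0.6759, 1.4286], [0.0, 0.0, 0.0, 1.0]]
pot [([0.605, -0.418, 0.002], 0.94), ([0.502, -0.327, 0.005], 0.86), ([0.488, -0.452, 0.003], 0.86), ([0.639, -0.26, 0.006], 0.84), ([0.368, -0.326, -0.001], 0.59)]
pot_mid [([0.511, -0.27, 0.009], 0.69), ([0.517, -0.219, 0.005], 0.49)]
pot_low [([0.515, -0.221, 0.007], 0.67), ([0.511, -0.273, 0.008], 0.63), ([0.749, 0.256, -0.0], 0.43)]
rack [([0.509, -0.28, -0.002], 0.97)]
stand [([0.486, 0.246, 0.0], 0.74)]
bay [([0.484, 0.237, -0.001], 0.65)]
clamp_grip [([0.497, 0.15, 0.099], 0.62)]
cap_top [([0.469, 0.348, 0.196], 0.58)]
saucer [([0.381, -0.02, 0.001], 0.81), ([0.81, -0.004, 0.001], 0.26)]
round_pot [([0.671, 0.0
[... 368 characters left out ...]
0]]
pot [([0.639, -0.255, -0.0], 0.95), ([0.502, -0.323, 0.002], 0.9), ([0.368, -0.326, 0.001], 0.88), ([0.607, -0.428, 0.005], 0.77), ([0.483, -0.452, 0.001], 0.75), ([0.48, 0.251, 0.003], 0.64)]
pot_mid [([0.509, -0.269, 0.007], 0.59)]
pot_low [([0.516, -0.224, 0.006], 0.52)]
rack [([0.511, -0.278, -0.001], 0.59)]
stand [([0.479, 0.248, -0.001], 0.63)]
bay [([0.484, 0.235, 0.009], 0.86)]
clamp_grip [([0.498, 0.143, 0.098], 0.63)]
cap_top [([0.469, 0.345, 0.19], 0.56)]
saucer [([0.38, -0.022, 0.005], 0.87)]
round_pot [([0.664, -0.0, -0.005], 0.77)]
sieve [([0.751, 0.253, 0.001], 0.76), ([0.505, -0.277, -0.002], 0.16)]
trowel [([0.739, -0.23, 0.0], 0.65)]
tin [([0.813, -0.006, 0.001], 0.63)]
```

View pics/scene0.png

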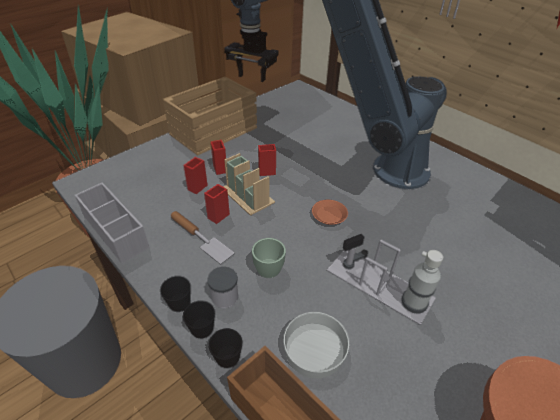

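View pics/top0.png

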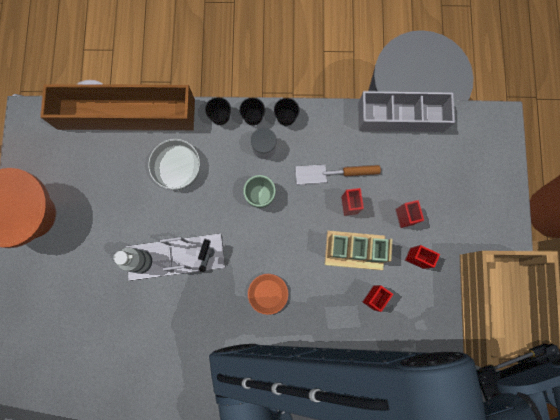

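The scene picture shows the rack at (248,185) and the stand at (385,275), with red look-alikes at (195,176), (218,157), (267,160) and (217,204). In the top picture the three celadon pots are at (340,246), (360,247) and (380,248). Next I'll measure their rim heights to find the tallest, then confirm it in an enlarged crop.

```bash
cat > h.py <<'E'
from rig import bot,viewer,models
import cv2,numpy as np
def cloud(c,d):
    i=viewer.camera_info(c);K=np.array([[i['fx'],0,i['cx']],[0,i['fy'],i['cy']],[0,0,1]])
    v,u=np.mgrid[:420,:560];uv=np.stack([u.ravel(),v.ravel()],1).astype(float)[:,None]
    n=cv2.undistortPoints(uv,K,np.array(i['dist_coeffs']))[:,0]
    z=d.ravel();P=np.c_[n*z[:,None],z];T=np.array(i['world_to_cam'])
    W=(P-T[:3,3])@T[:3,:3];W[z==0]=np.nan
    return W.reshape(420,560,3)
def proj(c,p):
    i=viewer.camera_info(c);K=np.array([[i['fx'],0,i['cx']],[0,i['fy'],i['cy']],[0,0,1]]);T=np.array(i['world_to_cam'])
    return cv2.projectPoints(np.array(p,float).reshape(-1,3),cv2.Rodrigues(T[:3,:3])[0],T[:3,3],K,np.array(i['dist_coeffs']))[0][:,0]
def rect(q): # centre,size,angle of 2D pts in mm
    r=cv2.minAreaRect((q*1000).astype(np.float32));return np.round(r[0],1),np.round(r[1],1),round(r[2],1)
E
python3 - <<'E'
from h import *
out=[]
for c in("scene","top"):
    d=np.load(f'pics/{c}0.npy');im=cv2.imread(f'pics/{c}0.png');W=cloud(c,d);hsv=cv2.cvtColor(im,cv2.COLOR_BGR2HSV)
    X,Y,Z=W[...,0],W[...,1],W[...,2]
    m=(abs(X-.51)<.08)&(abs(Y+.277)<.11)
    cel=m&(hsv[...,0]>45)&(hsv[...,0]<95)&(hsv[...,1]>25)&(Z>.03)
    print(c,'counter z',np.nanmedian(Z[(abs(X-.5)<.03)&(abs(Y+.12)<.02)]))
    for y0 in(-.325,-.272,-.222):
        k=cel&(abs(Y-y0)<.022);z=Z[k];
        if k.sum():
            t=np.percentile(z,95);q=W[k&(Z>t-.01)];print(y0,k.sum(),'top',np.round(t,4),'rim',rect(q[:,:2]),np.round(np.median(q[:,:2],0),3), hsv[k].mean(0).round())
    wall=m&(Z>.105)&(Z<.125);print('walls',rect(W[wall][:,:2]))
    base=m&(Z>.002)&(Z<.012);print('base',rect(W[base][:,:2]),base.sum())
    for lab,lo,hi in(('hoops',.108,.125),('hi',.15,.21),('base',.003,.011)):
        k=(abs(X-.48)<.1)&(abs(Y-.24)<.17)&(Z>lo)&(Z<hi)
        if k.sum()>3:print(lab,k.sum(),rect(W[k][:,:2]))
    p=proj(c,[.51,-.277,.06])[0].astype(int);a=im[p[1]-38:p[1]+38,p[0]-50:p[0]+50]
    out.append(cv2.resize(a,(400,304),interpolation=3))
    p=proj(c,[.485,.245,.08])[0].astype(int);a=im[p[1]-57:p[1]+57,p[0]-75:p[0]+75]
    out.append(cv2.resize(a,(400,296*400//400),interpolation=3))
cv2.imwrite('pics/crop.png',np.vstack([np.hstack([out[0],out[2]]),np.hstack([out[1],out[3]])]))
E
```

```text
scene counter z -0.0011213532683948789
-0.325 209 top 0.1105 rim (array([ 503.4, -325.5]), array([34. , 60.6]), 86.0) [ 0.503 -0.336] [ 59.  29. 101.]
-0.272 111 top 0.0858 rim (array([ 515.4, -284.5]), array([65.8, 28.6]), 26.9) [ 0.525 -0.287] [ 58.  28. 101.]
-0.222 59 top 0.0666 rim (array([ 535.3, -227.2]), array([48.4, 19. ]), 49.5) [ 0.537 -0.235] [ 61.  27. 112.]
walls (array([ 506.3, -272.5]), array([165.5,  63.6]), 85.3)
base (array([ 532.1, -241.2]), array([140.2, 197.5]), 34.7) 332
hoops 404 (array([482.6, 256.8]), array([ 83.2, 246.2]), 8.2)
hi 363 (array([470.2, 345.4]), array([35.1, 43.8]), 39.7)
base 1851 (array([481.3, 241.3]), array([339. , 192.5]), 89.5)
top counter z -0.00027098685058290063
-0.325 265 top 0.1132 rim (array([ 503. , -321.2]), array([38.4, 57.4]), 86.5) [ 0.507 -0.328] [ 65.  40. 120.]
-0.272 186 top 0.0893 rim (array([ 508.9, -271.8]), array([39. , 56.5]), 84.7) [ 0.507 -0.277] [ 63.  39. 122.]
-0.222 132 top 0.0689 rim (array([ 514.2, -220.6]), array([36.8, 56.2]), 85.2) [ 0.511 -0.228] [ 63.  38. 128.]
walls (array([ 508.5, -270.3]), array([158.8,  59.7]), 85.4)
base (array([ 510. , -276.9]), array([159.9, 219.6]), 0.1) 1188
hoops 306 (array([483.5, 240.9]), array([ 84.4, 215.3]), 8.1)
hi 213 (array([469.1, 347.6]), array([34.2, 40.5]), 44.6)
base 2549 (array([479.9, 239.7]), array([338.6, 199.8]), 90.0)
```

View pics/crop.png

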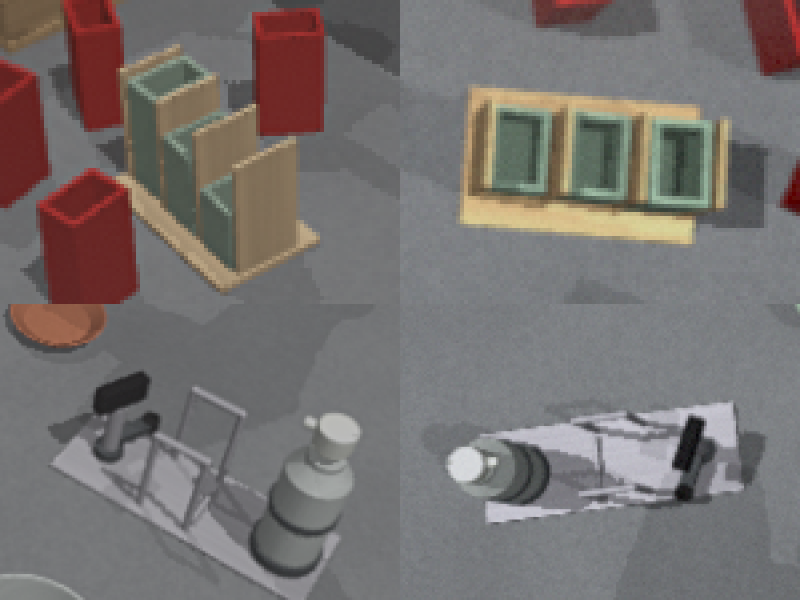

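The enlarged crop settles which pot to take. There are three celadon pots, at top-picture pixels (380,248), (360,247) and (340,246). Their rims are at 0.112, 0.088 and 0.067 m, so (380,248) in the y≈-0.322 slot is the 105 mm pot on the 6 mm base. The red ones are look-alikes. Next I'll refine the stand and rack poses and check the canister profile, because the gripper's body is 190 mm wide.

```bash
python3 - <<'E'
from h import *
R=lambda a:np.array([[np.cos(a),-np.sin(a)],[np.sin(a),np.cos(a)]])
for c in("scene","top"):
    d=np.load(f'pics/{c}0.npy');im=cv2.imread(f'pics/{c}0.png');W=cloud(c,d).reshape(-1,3);hsv=cv2.cvtColor(im,cv2.COLOR_BGR2HSV).reshape(-1,3)
    L=W.copy();L[:,:2]=(W[:,:2]-[.482,.247])@R(np.radians(8))
    x,y,z=L.T
    k=(z>.109)&(z<.125)&(abs(y+.015)<.045)&(abs(x)<.055)
    for s in(-1,1):
        q=L[k&(x*s>0)];f=np.polyfit(q[:,1],q[:,0],1);print(c,'hoop',s,len(q),np.round(np.median(q,0),4),'y',np.round(np.percentile(q[:,1],[2,98]),4),'slope',f[0].round(3))
    q=L[(z>.18)&(z<.21)&(abs(y-.1)<.05)&(abs(x)<.05)];print('cap',len(q),rect(q[:,:2]),np.percentile(q[:,2],[5,50,95]).round(4))
    for zz in np.arange(.1,.2,.01):
        q=L[(abs(z-zz)<.005)&(abs(y-.1)<.055)&(abs(x)<.05)]
        if len(q):print(' can z%.2f ymin %.4f xrange'%(zz,q[:,1].min()),q[:,0].min().round(3),q[:,0].max().round(3))
    q=L[(z>.09)&(z<.125)&(abs(y+.1)<.04)&(abs(x)<.05)&(hsv[:,2]<60)];print('bar',len(q),rect(q[:,:2]),np.percentile(q[:,2],[50,95]).round(4))
    q=L[(z>.018)&(z<.045)&(abs(y+.08)<.06)&(x<-.02)&(x>-.09)&(hsv[:,2]<70)];print('arm',len(q),len(q) and rect(q[:,:2]))
    # rack frame
    M=W.copy();M[:,:2]=(W[:,:2]-[.51,-.277])@R(np.radians(-5));x,y,z=M.T
    k=(z>.108)&(z<.122)&(abs(x)<.05)
    for y0 in(-.078,-.026,.026,.078):
        q=M[k&(abs(y-y0)<.016)]
        if len(q)>5:print('wall',y0,len(q),np.round([*np.percentile(q[:,0],[2,98]),np.median(q[:,1])],4),'slope',np.polyfit(q[:,0],q[:,1],1)[0].round(3))
    q=M[(z>.09)&(z<.12)&(y<-.03)&(y>-.075)&(hsv[:,0]>45)&(hsv[:,1]>25)];print('potrim',np.round([*np.percentile(q[:,0],[1,99]),*np.percentile(q[:,1],[1,99])],4))
E
```

```text
scene hoop -1 76 [-0.0353 -0.0112  0.115 ] y [-0.0403  0.0166] slope -0.021
scene hoop 1 75 [ 0.0405 -0.0104  0.1149] y [-0.0383  0.0159] slope 0.0
cap 224 (array([ 1.4, 97.7]), array([34.6, 43.6]), 23.8) [0.1819 0.1922 0.1946]
 can z0.10 ymin 0.0726 xrange -0.001 0.031
 can z0.11 ymin 0.0714 xrange 0.001 0.031
 can z0.12 ymin 0.0721 xrange 0.001 0.03
 can z0.13 ymin 0.0709 xrange -0.022 0.03
 can z0.14 ymin 0.0762 xrange -0.02 0.027
 can z0.15 ymin 0.0832 xrange -0.006 0.016
 can z0.16 ymin 0.0888 xrange -0.001 0.014
 can z0.17 ymin 0.0856 xrange 0.002 0.016
 can z0.18 ymin 0.0738 xrange -0.005 0.017
 can z0.19 ymin 0.0741 xrange -0.02 0.017
bar 203 (array([  2.9, -96.6]), array([17.2, 56.1]), 65.4) [0.1111 0.117 ]
arm 48 (array([-38. , -74.2]), array([29.7, 17.5]), 15.5)
wall -0.078 58 [-0.0296  0.0237 -0.0714] slope -0.001
wall -0.026 57 [-0.0334  0.0262 -0.021 ] slope 0.036
wall 0.026 43 [-0.0306  0.0258  0.0313] slope 0.019
wall 0.078 40 [-0.0327  0.0253  0.0834] slope 0.022
potrim [-0.0305  0.0267 -0.0663 -0.0324]
top hoop -1 66 [-0.0376 -0.0124  0.1177] y [-0.0402  0.0159] slo
[... 277 characters left out ...]
nge -0.031 0.024
 can z0.13 ymin 0.0739 xrange -0.031 0.029
 can z0.14 ymin 0.0770 xrange -0.031 0.027
 can z0.15 ymin 0.0850 xrange -0.022 0.019
 can z0.16 ymin 0.0924 xrange -0.016 0.011
 can z0.17 ymin 0.0887 xrange -0.017 0.007
 can z0.18 ymin 0.0770 xrange -0.017 0.016
 can z0.19 ymin 0.0785 xrange -0.018 0.016
bar 130 (array([  0.2, -95.9]), array([16.3, 53.7]), 63.8) [0.1162 0.1205]
arm 46 (array([-39.4, -82.1]), array([16.4, 35.7]), 39.4)
wall -0.078 60 [-0.0298  0.0263 -0.0692] slope 0.015
wall -0.026 99 [-0.0314  0.0259 -0.0257] slope 0.032
wall 0.026 40 [-0.0275  0.027   0.0316] slope 0.005
wall 0.078 40 [-0.0321  0.0268  0.0841] slope -0.0
potrim [-0.1602  0.0255 -0.0711 -0.0304]
```

```bash
python3 - <<'E'
from h import *
s=bot.read_state();p=np.array(s['position']);Rt=np.array(s['tcp_rot'])
for c in("scene","top"):
    W=cloud(c,np.load(f'pics/{c}0.npy')).reshape(-1,3);T=(W-p)@Rt
    k=(abs(T[:,0])<.12)&(abs(T[:,1])<.13)&(T[:,2]>-.3)&(T[:,2]<.03)
    print(c,k.sum())
    for z in np.arange(.01,-.3,-.015):
        q=T[k&(abs(T[:,2]-z)<.0075)]
        if len(q)>2:print('z%.3f n%d x %.3f %.3f y %.3f %.3f'%(z,len(q),*np.percentile(q[:,0],[3,97]),*np.percentile(q[:,1],[3,97])))
E
```

```text
scene 1995
z0.010 n24 x -0.008 0.011 y -0.057 0.051
z-0.005 n34 x -0.012 0.013 y -0.056 0.052
z-0.020 n37 x -0.011 0.012 y -0.060 0.053
z-0.035 n46 x -0.012 0.012 y -0.061 0.056
z-0.050 n24 x -0.014 0.016 y -0.070 0.055
z-0.065 n136 x -0.028 0.039 y -0.091 0.079
z-0.080 n172 x -0.034 0.039 y -0.096 0.078
z-0.095 n361 x -0.031 0.037 y -0.098 0.086
z-0.110 n101 x -0.019 0.027 y -0.054 0.017
z-0.125 n103 x -0.017 0.026 y -0.054 0.011
z-0.140 n67 x -0.021 0.037 y -0.053 0.009
z-0.155 n135 x -0.029 0.039 y -0.054 0.012
z-0.170 n103 x -0.014 0.036 y -0.037 0.024
z-0.185 n76 x -0.001 0.034 y -0.036 0.017
z-0.200 n91 x -0.010 0.034 y -0.037 0.021
z-0.215 n85 x -0.012 0.033 y -0.035 0.019
z-0.230 n104 x -0.005 0.034 y -0.035 0.030
z-0.245 n73 x -0.006 0.035 y -0.036 0.016
z-0.260 n90 x -0.036 0.060 y -0.039 0.029
z-0.275 n94 x 0.052 0.065 y -0.057 0.032
z-0.290 n39 x 0.060 0.073 y -0.094 -0.018
top 2018
z0.010 n5 x -0.003 0.012 y 0.041 0.049
z-0.005 n6 x -0.000 0.005 y 0.040 0.043
z-0.020 n9 x 0.004 0.011 y 0.041 0.045
z-0.035 n13 x 0.009 0.013 y 0.042 0.052
z-0.050 n3 x -0.015 0.034 y -0.089 0.068
z-0.065 n88 x -0.020 0.039 y -0.089 0.079
z-0.080 n375 x 0.004 0.039 y -0.088 0.075
z-0.095 n685 x -0.010 0.038 y -0.097 0.087
z-0.110 n151 x -0.002 0.036 y -0.096 0.081
z-0.125 n13 x 0.019 0.022 y -0.055 -0.046
z-0.140 n3 x 0.023 0.036 y -0.053 -0.008
z-0.155 n144 x 0.029 0.038 y -0.052 0.007
z-0.170 n64 x 0.030 0.038 y -0.022 0.015
z-0.185 n4 x 0.034 0.035 y -0.007 0.003
z-0.200 n3 x -0.031 -0.027 y -0.024 -0.018
z-0.230 n15 x -0.018 0.004 y -0.037 -0.030
z-0.245 n26 x -0.020 0.009 y -0.040 -0.031
z-0.260 n127 x -0.018 0.060 y -0.040 -0.019
z-0.275 n73 x -0.033 0.064 y -0.053 -0.002
z-0.290 n173 x -0.019 0.071 y -0.084 -0.012
```

```bash
cat >> h.py <<'E'
from scipy.spatial.transform import Rotation as Ro
def rot(phi,tilt=0):
    """tool x at world angle phi deg (pointing down), then tilted about the tool's y by tilt deg"""
    a=np.radians(phi);return np.array([[np.cos(a),np.sin(a),0],[np.sin(a),-np.cos(a),0],[0,0,-1.]])@Ro.from_euler('y',tilt,degrees=True).as_matrix()
def row(p,R=None):
    s=bot.read_state();P=np.array(s['position']);C=np.array(s['tcp_rot'])
    R=C if R is None else R
    print('shift',np.round(C.T@(np.array(p)-P),4),'turn',np.round(Ro.from_matrix(C.T@R).as_rotvec(degrees=True),2))
E
python3 -c "
from h import *
row([.5033,-.3235,.25],rot(85.4))"
```

```text
shift [ 0.3609 -0.1479 -0.0164] turn [  0.     0.   -65.24]
```

```bash
python3 -m jog '[[1,0,0,-0.05,0,0,0],[1,0.361,-0.148,-0.05,0,0,-65.2],[1,0.361,-0.148,-0.05,0,0,-65.2],[1,0.361,-0.148,-0.05,0,0,-65.2],[1,0.361,-0.148,-0.05,0,0,-65.2],[1,0.361,-0.148,-0.05,0,0,-65.2],[1,0.361,-0.148,-0.05,0,0,-65.2],[1,0.361,-0.148,-0.05,0,0,-65.2],[1,0.361,-0.148,-0.02,0,0,-65.2],[1,0.361,-0.148,-0.02,0,0,-65.2],[1,0.361,-0.148,-0.02,0,0,-65.2]]'; python3 -c "
from h import *
row([.5033,-.3235,.08],rot(85.4))"
```

```text
time_s: 2.78
position: [0.503, -0.3244, 0.2541]
tcp_rot: [[0.083, 0.997, 0.0], [0.997, -0.083, -0.001], [-0.001, 0.0, -1.0]]
force: [-1.0, 0.0, 0.0]
opening: 1.001
grasp_force: 0.0
shift [0.001  0.0002 0.1741] turn [ 0.02  0.03 -0.14]
```

```bash
python3 -m jog '[[1,0.001,0,0.06,0,0,0],[1,0.001,0,0.11,0,0,0],[1,0.001,0,0.14,0,0,0],[1,0.001,0,0.16,0,0,0],[1,0.001,0,0.174,0,0,0],[1,0.001,0,0.174,0,0,0],[0,0.001,0,0.174,0,0,0],[0,0.001,0,0.174,0,0,0],[0,0.001,0,0.174,0,0,0],[0,0.001,0,0.174,0,0,0],[0,0.001,0,0.174,0,0,0],[0,0.001,0,0.174,0,0,0]]'
```

```text
time_s: 4.28
position: [0.5036, -0.3225, 0.08]
tcp_rot: [[0.081, 0.997, 0.001], [0.997, -0.081, -0.0], [-0.0, 0.001, -1.0]]
force: [-0.0, 0.7, 3.2]
opening: 0.666
grasp_force: 29.9
```

The opening of 0.666 × 87 mm = 57.9 mm matches the pot's 58 mm ends, so the grip is good. Now the lift.

```bash
python3 -m jog '[[0,0,0,-0.02,0,0,0],[0,0,0,-0.05,0,0,0],[0,0,0,-0.09,0,0,0],[0,0,0,-0.135,0,0,0],[0,0,0,-0.135,0,0,0],[0,0,0,-0.135,0,0,0]]'; python3 -c "
from h import *
row([.53,-.08,.21],rot(64))"
```

```text
time_s: 5.03
position: [0.5022, -0.3213, 0.2127]
tcp_rot: [[0.081, 0.997, -0.003], [0.997, -0.081, 0.003], [0.002, -0.003, -1.0]]
force: [-0.4, 0.5, -2.9]
opening: 0.668
grasp_force: 29.9
shift [0.2428 0.0082 0.0033] turn [-0.2  -0.1  21.36]
```

```bash
python3 -m jog '[[0,0.04,0.001,0,0,0,5],[0,0.09,0.004,0,0,0,10],[0,0.14,0.006,0,0,0,15],[0,0.19,0.008,0,0,0,21.4],[0,0.23,0.008,0,0,0,21.4],[0,0.243,0.008,0.003,0,0,21.4],[0,0.243,0.008,0.003,0,0,21.4],[0,0.243,0.008,0.05,0,0,21.4],[0,0.243,0.008,0.09,0,0,21.4],[0,0.243,0.008,0.12,0,0,21.4],[0,0.243,0.008,0.13,0,0,21.4],[0,0.243,0.008,0.13,0,0,21.4]]'
```

```text
time_s: 6.52
position: [0.531, -0.0818, 0.084]
tcp_rot: [[0.44, 0.898, -0.001], [0.898, -0.44, 0.0], [-0.0, -0.001, -1.0]]
force: [0.9, -0.5, -2.5]
opening: 0.667
grasp_force: 29.9
```

```bash
python3 -m jog '[[0,0,0,0.006,0,0,0],[0,0,0,0.0095,0,0,0],[0,0,0,0.0095,0,0,0],[0,0,0,0.0095,0,0,0]]'
```

```text
time_s: 7.02
position: [0.5312, -0.0808, 0.0754]
tcp_rot: [[0.439, 0.899, 0.001], [0.899, -0.439, -0.0], [0.0, 0.001, -1.0]]
force: [-0.2, -0.2, -2.1]
opening: 0.667
grasp_force: 29.9
```

```bash
python3 -m jog '[[0,0,0,0.001,0,0,0],[0,0,0,0.0015,0,0,0],[0,0,0,0.002,0,0,0],[0,0,0,0.002,0,0,0]]'
```

```text
time_s: 7.52
position: [0.5312, -0.0808, 0.074]
tcp_rot: [[0.439, 0.899, 0.001], [0.899, -0.439, -0.0], [0.0, 0.001, -1.0]]
force: [-0.2, 1.2, 4.2]
opening: 0.666
grasp_force: 29.9
```

Contact: the upward force is 4 N. I'll open, go up clear, then test the tilted pose (40°, leaning back towards the robot) above the pot.

```bash
python3 -m jog '[[1,0,0,0,0,0,0],[1,0,0,0,0,0,0],[1,0,0,0,0,0,0],[1,0,0,-0.03,0,0,0],[1,0,0,-0.08,0,0,0],[1,0,0,-0.14,0,0,0],[1,0,0,-0.14,0,0,0]]'; python3 - <<'E'
from h import *
W=[]
for c in("top","scene"):
    im,d=viewer.capture(c);C=cloud(c,d);hsv=cv2.cvtColor(im,cv2.COLOR_BGR2HSV)
    k=(abs(C[...,0]-.531)<.06)&(abs(C[...,1]+.081)<.06)&(C[...,2]>.03)&(C[...,2]<.12)&(hsv[...,1]>20)&(hsv[...,0]>40)&(hsv[...,0]<100)
    q=C[k];t=q[q[:,2]>.09];print(c,len(q),len(t),q[:,2].max(),rect(t[:,:2]),rect(q[:,:2]))
for t in (40,-40):
    R=rot(-26,0)@Ro.from_euler('y',t,degrees=True).as_matrix();print(t,'tool z',R[:,2])
E
```

```text
time_s: 8.4
position: [0.5343, -0.082, 0.2178]
tcp_rot: [[0.439, 0.898, 0.011], [0.899, -0.439, -0.004], [0.001, 0.012, -1.0]]
force: [-0.6, -0.1, 0.1]
opening: 1.0
grasp_force: 0.0Traceback (most recent call last):
  File "<stdin>", line 6, in <module>
    return umr_maximum(a, axis, None, out, keepdims, initial, where)
ValueError: zero-size array to reduction operation maximum which has no identity
```

```bash
python3 -c "
from h import *
print(bot.read_state()['joint_positions'])
R=rot(153.9,-40);print(R[:,2]);row(np.array([.5312,-.0808,.21])+.008*R[:,2],R)
row(np.array([.5312,-.0808,.21])+.008*R[:,2],rot(153.9,0))"
```

```text
[-2.05739557e+01  2.48205393e+01  9.58941764e+01 -3.44006050e-03
  5.89640649e+01  5.46347479e+00]
[ 0.577241   -0.28278745 -0.76604444]
shift [-0.0001  0.0038  0.0114] turn [-31.01 -31.09 -86.01]
shift [-0.0001  0.0038  0.0114] turn [  0.27   0.23 -89.94]
```

```bash
python3 -m jog '[[1,0,0.004,-0.02,-31.0,-31.1,-86.0],[1,0,0.004,-0.02,-31.0,-31.1,-86.0],[1,0,0.004,-0.02,-31.0,-31.1,-86.0],[1,0,0.004,-0.02,-31.0,-31.1,-86.0],[1,0,0.004,-0.02,-31.0,-31.1,-86.0],[1,0,0.004,-0.02,-31.0,-31.1,-86.0],[1,0,0.004,-0.02,-31.0,-31.1,-86.0],[1,0,0.004,-0.02,-31.0,-31.1,-86.0],[1,0,0.004,-0.02,-31.0,-31.1,-86.0],[1,0,0.004,-0.02,-31.0,-31.1,-86.0],[1,0,0.004,-0.02,-31.0,-31.1,-86.0],[1,0,0.004,-0.02,-31.0,-31.1,-86.0]]'; python3 -c "
from h import *
print(bot.read_state()['joint_positions'])
R=rot(153.9,-40);row(np.array([.5312,-.0808,.094])+.008*R[:,2],R)
im,d=viewer.capture('scene');cv2.imwrite('pics/s1.png',im)"
```

```text
time_s: 9.95
position: [0.5334, -0.0822, 0.2313]
tcp_rot: [[-0.694, 0.44, 0.57], [0.339, 0.898, -0.28], [-0.635, -0.001, -0.772]]
force: [-0.9, -0.3, -0.5]
opening: 0.999
grasp_force: 0.0
[-17.62453875  18.30405909 121.80958638 -81.93861726   5.48276018
  -1.57050049]
shift [0.0891 0.0005 0.1124] turn [-0.06 -0.57  0.04]
```

View pics/s1.png

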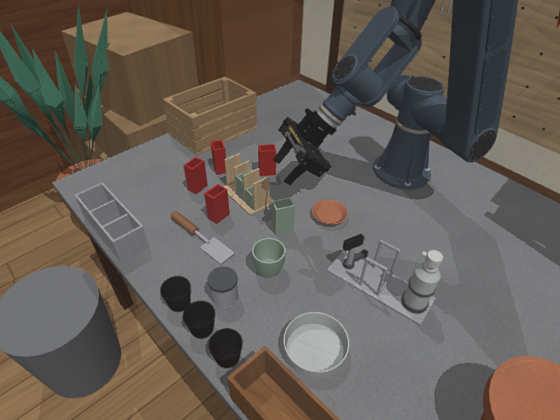

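The picture shows the pot standing upright on the counter at (283,217), with the tilted gripper above it at (300,155). Leaning towards the base puts joint 4 at its limit, so I'll lean the other way, outward.

```bash
python3 -m jog '[[1,0,0,0,0,10,0],[1,0,0,0,0,20,0],[1,0,0,0,0,30,0],[1,0,0,0,0,39,0],[1,0,0,0,0,39,0],[1,0,0,0,0,48,0],[1,0,0,0,0,57,0],[1,0,0,0,0,66,0],[1,0,0,0,0,75,0],[1,0,0,0,0,79.5,0],[1,0,0,0,0,79.5,0],[1,0,0,0,0,79.5,0],[1,0,0,0,0,79.5,0]]'; python3 -c "
from h import *
print(np.round(bot.read_state()['joint_positions'],1))
R=rot(153.9,40);row(np.array([.5312,-.0808,.15])+.008*R[:,2],R);row(np.array([.5312,-.0808,.094])+.008*R[:,2],R);print(R.T@[0,0,1])"
```

```text
time_s: 11.62
position: [0.5341, -0.082, 0.2345]
tcp_rot: [[-0.691, 0.44, -0.574], [0.339, 0.898, 0.28], [0.639, -0.001, -0.77]]
force: [-0.0, 1.1, 0.0]
opening: 1.0
grasp_force: 0.0
[-22.   41.8  70.    2.7 107.8 -86. ]
shift [-0.0515 -0.0002  0.075 ] turn [-0.04  0.32 -0.  ]
shift [-8.720e-02 -1.000e-04  1.181e-01] turn [-0.04  0.32 -0.  ]
[ 0.64278761  0.         -0.76604444]
```

```bash
python3 -m jog '[[1,-0.0515,0,0.075,0,0.3,0],[1,-0.0515,0,0.075,0,0.3,0],[1,-0.065,0,0.09,0,0.3,0],[1,-0.077,0,0.106,0,0.3,0],[1,-0.087,0,0.118,0,0.3,0],[1,-0.087,0,0.118,0,0.3,0],[1,-0.087,0,0.118,0,0.3,0]]'; python3 -c "
from h import *
R=rot(153.9,40);row(np.array([.5312,-.0808,.094])+.008*R[:,2],R)"
```

```text
time_s: 12.5
position: [0.5272, -0.079, 0.0873]
tcp_rot: [[-0.687, 0.44, -0.578], [0.337, 0.898, 0.283], [0.644, -0.001, -0.765]]
force: [0.4, -1.1, -0.3]
opening: 1.004
grasp_force: 0.0
shift [0.0009 0.0001 0.    ] turn [-0.01 -0.07 -0.04]
```

```bash
python3 -m jog '[[0,0,0,0,0,0,0],[0,0,0,0,0,0,0],[0,0,0,0,0,0,0],[0,0,0,0,0,0,0],[0,0,0,0,0,0,0],[0,0,0,0,0,0,0],[0,0,0,0,0,0,0],[0,0,0,0,0,0,0]]'
```

```text
time_s: 13.5
position: [0.5267, -0.0789, 0.0868]
tcp_rot: [[-0.686, 0.44, -0.579], [0.337, 0.898, 0.283], [0.645, -0.001, -0.765]]
force: [-0.6, -1.6, 0.1]
opening: 0.455
grasp_force: 29.9
```

```bash
python3 -m jog '[[0,0.013,0,-0.015,0,0,0],[0,0.032,0,-0.038,0,0,0],[0,0.058,0,-0.069,0,0,0],[0,0.084,0,-0.1,0,0,0],[0,0.097,0,-0.115,0,0,0],[0,0.097,0,-0.115,0,0,0],[0,0.097,0,-0.115,0,0,0]]'; python3 - <<'E'
from h import *
im,d=viewer.capture('scene');C=cloud('scene',d);hsv=cv2.cvtColor(im,cv2.COLOR_BGR2HSV)
k=(abs(C[...,0]-.53)<.07)&(abs(C[...,1]+.08)<.07)&(hsv[...,1]>20)&(hsv[...,0]>45)&(hsv[...,0]<95)&(C[...,2]>.05);q=C[k]
print(len(q),np.percentile(q[:,2],[1,99]),rect(q[:,:2]))
R=rot(188.6,40);row([.4805,.2316,.235],R)
cv2.imwrite('pics/s2.png',cv2.resize(im[100:290,180:440],(780,570)))
E
```

```text
time_s: 14.38
position: [0.5261, -0.0784, 0.236]
tcp_rot: [[-0.685, 0.44, -0.58], [0.337, 0.898, 0.284], [0.646, -0.001, -0.763]]
force: [-0.3, -0.3, -2.5]
opening: 0.457
grasp_force: 29.9
530 [0.14985643 0.27414798] (array([545.7, -48.7]), array([110.2,  60.8]), 61.4)
shift [0.1349 0.2583 0.1151] turn [ 22.35  -0.31 -26.57]
```

View pics/s2.png

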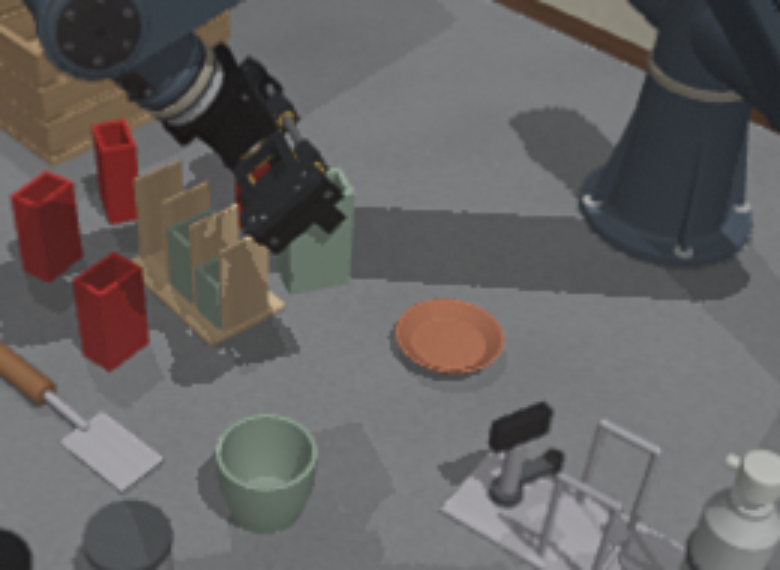

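The pot is held upright at (320,240) in the crop and everything else is untouched. Now to carry it over the bay.

```bash
python3 -m jog '[[0,0.015,0.029,0.013,2.5,0,-3],[0,0.034,0.065,0.029,5.6,0,-6.7],[0,0.054,0.103,0.046,8.9,-0.1,-10.6],[0,0.074,0.142,0.063,12.3,-0.2,-14.6],[0,0.094,0.18,0.08,15.6,-0.2,-18.5],[0,0.112,0.215,0.096,18.6,-0.3,-22.1],[0,0.127,0.243,0.108,21.1,-0.3,-25],[0,0.135,0.258,0.115,22.35,-0.3,-26.6],[0,0.135,0.258,0.115,22.35,-0.3,-26.6],[0,0.135,0.258,0.115,22.35,-0.3,-26.6],[0,0.135,0.258,0.115,22.35,-0.3,-26.6]]'; python3 - <<'E'
from h import *
print(np.round(bot.read_state()['joint_positions'],1))
R=rot(188.6,40);row([.4805,.2316,.235],R);row([.4805,.2316,.11],R)
out=[]
for c in('scene','top'):
    im,d=viewer.capture(c);C=cloud(c,d);hsv=cv2.cvtColor(im,cv2.COLOR_BGR2HSV)
    k=(abs(C[...,0]-.48)<.08)&(abs(C[...,1]-.23)<.08)&(hsv[...,1]>20)&(hsv[...,0]>45)&(hsv[...,0]<95)&(C[...,2]>.12);q=C[k]
    print(c,len(q), len(q) and (np.percentile(q[:,2],[1,99]),rect(q[:,:2])))
    p=proj(c,[.485,.245,.12])[0].astype(int);y,x=max(p[1]-60,0),p[0]-80
    out.append(cv2.resize(im[y:y+120,x:x+160],(400,300),interpolation=3))
cv2.imwrite('pics/s3.png',np.hstack(out))
E
```

```text
time_s: 15.8
position: [0.4816, 0.2295, 0.2361]
tcp_rot: [[-0.759, -0.147, -0.634], [-0.112, 0.989, -0.096], [0.641, -0.002, -0.768]]
force: [0.7, -0.2, -2.8]
opening: 0.461
grasp_force: 29.9
[ 12.2  41.3  70.9   2.4 107.6 -86.4]
shift [-0.0001  0.0023  0.0013] turn [ 0.    0.13 -0.16]
shift [-0.0802  0.0025  0.0973] turn [ 0.    0.13 -0.16]
scene 505 (array([0.1526272 , 0.29135063]), (array([511.8, 240.6]), array([107. ,  48.4]), 20.8))
top 541 (array([0.15125   , 0.62270864]), (array([498. , 211.6]), array([120.5, 126.8]), 86.8))
```

View pics/s3.png

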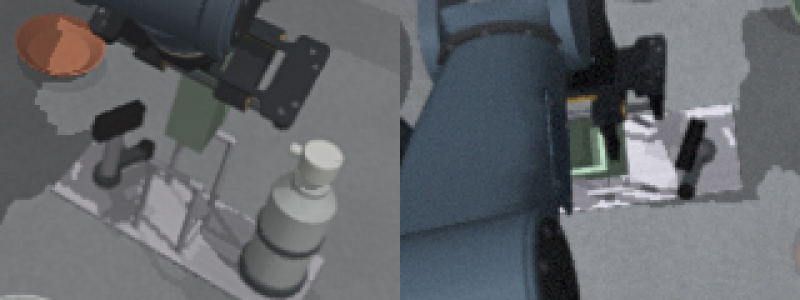

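```bash
python3 - <<'E'
from h import *
a=np.radians(8.6);R2=np.array([[np.cos(a),-np.sin(a)],[np.sin(a),np.cos(a)]])
for c in('scene','top'):
    im,d=viewer.capture(c);C=cloud(c,d);hsv=cv2.cvtColor(im,cv2.COLOR_BGR2HSV)
    L=(C[...,:2]-[.4849,.2353])@R2;z=C[...,2]
    k=(abs(L[...,0])<.045)&(abs(L[...,1])<.04)&(hsv[...,1]>20)&(hsv[...,0]>45)&(hsv[...,0]<90)&(z>.14)&(z<.27)
    for lo in np.arange(.14,.27,.015):
        q=L[k&(z>=lo)&(z<lo+.015)]
        if len(q)>4:print(c,lo.round(3),len(q),'x',np.percentile(q[:,0],[3,97]).round(4),'y',np.percentile(q[:,1],[3,50,97]).round(4))
    # hoops
    kk=(z>.109)&(z<.125)&(abs(L[...,1])<.045)&(abs(abs(L[...,0])-.038)<.012)
    for s in(-1,1):
        q=L[kk&(L[...,0]*s>0)];print(' hoop',s,len(q),np.median(q,0).round(4) if len(q) else '',np.percentile(q[:,1],[2,98]).round(4) if len(q) else '')
E
```

```text
scene 0.14 20 x [0.0273 0.0312] y [-0.0213 -0.0028  0.0137]
scene 0.155 89 x [-0.0167  0.0313] y [-0.0214  0.0037  0.0158]
scene 0.17 96 x [-0.0112  0.0317] y [-0.021   0.0024  0.0159]
scene 0.185 87 x [0.0051 0.031 ] y [-0.0211 -0.0013  0.0159]
scene 0.2 90 x [-0.0004  0.0314] y [-0.0208 -0.0003  0.016 ]
scene 0.215 80 x [-0.0245  0.0315] y [-0.0208 -0.0036  0.0137]
scene 0.23 14 x [-0.0264  0.0318] y [-0.0171 -0.0001  0.0064]
 hoop -1 27 [-0.037   0.0188] [0.0085 0.0291]
 hoop 1 75 [0.0392 0.0011] [-0.0266  0.0275]
top 0.14 29 x [-0.0122  0.0251] y [0.0061 0.0107 0.014 ]
top 0.155 56 x [-0.0274  0.024 ] y [-0.0229  0.007   0.014 ]
top 0.17 65 x [-0.0279  0.0251] y [-0.0231  0.0069  0.0141]
top 0.185 36 x [-0.0278  0.0253] y [-0.0227  0.0126  0.0137]
top 0.2 38 x [-0.0279  0.0252] y [-0.0233  0.0127  0.0137]
top 0.215 56 x [-0.0284  0.0253] y [-0.0224  0.0128  0.0145]
top 0.23 53 x [-0.0283  0.0234] y [-0.0312  0.0091  0.0152]
top 0.245 81 x [-0.0283  0.0111] y [-0.0249 -0.0175  0.0129]
top 0.26 5 x [0.0026 0.0101] y [-0.0356 -0.0307 -0.0221]
 hoop -1 67 [-0.0388  0.0007] [-0.0278  0.0283]
 hoop 1 10 [ 0.0362 -0.0254] [-0.0288 -0.0205]
```

Pot and hoops agree within about 1 mm in x, and the pot is about -3.5 mm in y and vertical. I'll lower it.

```bash
python3 -m jog '[[0,-0.013,0.0015,0.016,0,0,0],[0,-0.029,0.0015,0.035,0,0,0],[0,-0.042,0.0015,0.051,0,0,0],[0,-0.055,0.0015,0.067,0,0,0],[0,-0.068,0.0015,0.082,0,0,0],[0,-0.0802,0.0015,0.097,0,0,0],[0,-0.0802,0.0015,0.097,0,0,0],[0,-0.0802,0.0015,0.097,0,0,0]]'; python3 -c "
from h import *
R=rot(188.6,40);row([.481,.231,.0935],R)"
```

```text
time_s: 17.0
position: [0.4806, 0.2324, 0.1106]
tcp_rot: [[-0.759, -0.15, -0.633], [-0.114, 0.989, -0.097], [0.641, -0.001, -0.768]]
force: [0.2, -0.1, -3.5]
opening: 0.456
grasp_force: 29.9
shift [-0.0111 -0.0014  0.013 ] turn [-0.07  0.17 -0.02]
```

```bash
python3 -m jog '[[0,-0.006,-0.001,0.007,0,0,0],[0,-0.0095,-0.001,0.0115,0,0,0],[0,-0.0108,-0.001,0.013,0,0,0],[0,-0.0112,-0.001,0.0134,0,0,0],[0,-0.0112,-0.001,0.0134,0,0,0]]'
```

```text
time_s: 17.62
position: [0.4805, 0.2313, 0.093]
tcp_rot: [[-0.759, -0.15, -0.633], [-0.114, 0.989, -0.097], [0.641, -0.001, -0.768]]
force: [0.2, 0.0, -3.6]
opening: 0.458
grasp_force: 29.9
```

```bash
python3 -m jog '[[0,-0.0005,0,0.0006,0,0,0],[0,-0.0008,0,0.001,0,0,0],[0,-0.0012,0,0.0014,0,0,0],[0,-0.0012,0,0.0014,0,0,0]]'
```

```text
time_s: 18.12
position: [0.4807, 0.2313, 0.0928]
tcp_rot: [[-0.759, -0.15, -0.634], [-0.114, 0.989, -0.097], [0.641, -0.001, -0.767]]
force: [1.1, -0.8, 6.7]
opening: 0.459
grasp_force: 29.8
```

```bash
python3 -m jog '[[0.75,0,0,0,0,0,0],[0.75,0,0,0,0,0,0],[0.75,0,0,0,0,0,0],[0.75,0,0,0,0,0,0],[0.75,0.013,0,-0.015,0,0,0],[0.75,0.032,0,-0.038,0,0,0],[0.75,0.058,0,-0.069,0,0,0],[0.75,0.09,0,-0.107,0,0,0],[0.75,0.09,0,-0.107,0,0,0]]'; python3 - <<'E'
from h import *
a=np.radians(8.6);R2=np.array([[np.cos(a),-np.sin(a)],[np.sin(a),np.cos(a)]])
out=[]
for c in('scene','top'):
    im,d=viewer.capture(c);C=cloud(c,d);hsv=cv2.cvtColor(im,cv2.COLOR_BGR2HSV)
    L=(C[...,:2]-[.4849,.2353])@R2;z=C[...,2]
    k=(abs(L[...,0])<.045)&(abs(L[...,1])<.04)&(hsv[...,1]>20)&(hsv[...,0]>45)&(hsv[...,0]<90)&(z>.02)&(z<.12)
    q=L[k];print(c,len(q),'ztop',np.percentile(z[k],98),'x',np.percentile(q[:,0],[2,98]).round(4),'y',np.percentile(q[:,1],[2,98]).round(4))
    kb=(abs(L[...,0])<.05)&(abs(L[...,1]+.085)<.04)&(z>.09)&(z<.125)&(hsv[...,2]<60);q=L[kb];print('bar',len(q),len(q)and rect(q))
    p=proj(c,[.485,.245,.1])[0].astype(int);y,x=max(p[1]-60,0),p[0]-80
    out.append(cv2.resize(im[y:y+120,x:x+160],(400,300),interpolation=3))
    print([(np.round(r['xyz'],3).tolist(),round(r['p'],2)) for r in models.tip_of(c,'clamp_grip')])
cv2.imwrite('pics/s4.png',np.hstack(out))
E
```

```text
time_s: 19.25
position: [0.4819, 0.232, 0.2358]
tcp_rot: [[-0.765, -0.15, -0.626], [-0.116, 0.989, -0.095], [0.633, -0.0, -0.774]]
force: [0.7, -0.3, -0.4]
opening: 0.747
grasp_force: 0.0
scene 588 ztop 0.11096246759881051 x [-0.027   0.0311] y [-0.0209  0.0173]
bar 204 (array([  1.3, -83.8]), array([16.6, 55.7]), 65.2)
[([0.498, 0.149, 0.098], 0.82), ([0.751, 0.252, 0.003], 0.26)]
top 353 ztop 0.11516025826526263 x [-0.0286  0.027 ] y [-0.0221  0.0178]
bar 137 (array([ -2.4, -84.6]), array([15.2, 53.8]), 63.8)
[([0.496, 0.147, 0.1], 0.68)]
```

View pics/s4.png

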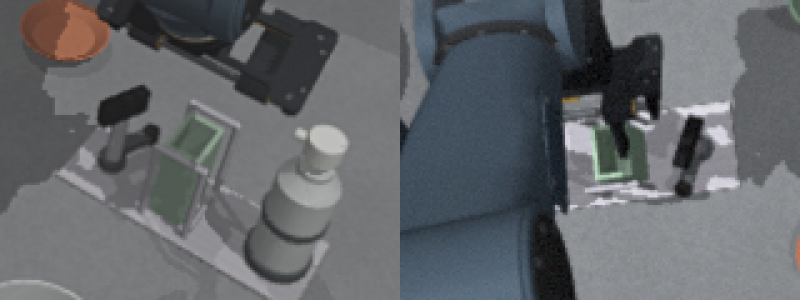

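The pot stands in the bay between the hoops at (195,165) in the left half, measured about +0.5 mm in x and -2 mm in y, upright. The bar lies at local 155°, so the clamp is at about 0.16 rad. Next is the knob.

```bash
python3 -c "
from h import *
row([.497,.1505,.22],rot(163.6))"
```

```text
shift [-0.0109 -0.0824  0.0046] turn [ -8.79 -39.28  23.97]
```

```bash
python3 -m jog '[[0.5,-0.011,-0.082,-0.01,-8.8,-39.3,24],[0.5,-0.011,-0.082,-0.01,-8.8,-39.3,24],[0.5,-0.011,-0.082,-0.01,-8.8,-39.3,24],[0.5,-0.011,-0.082,-0.01,-8.8,-39.3,24],[0.5,-0.011,-0.082,-0.01,-8.8,-39.3,24],[0.5,-0.011,-0.082,0.0046,-8.8,-39.3,24],[0.5,-0.011,-0.082,0.0046,-8.8,-39.3,24],[0.5,-0.011,-0.082,0.0046,-8.8,-39.3,24]]'; python3 -c "
from h import *
print(np.round(bot.read_state()['joint_positions'],1))
row([.497,.1505,.096],rot(163.6))"
```

```text
time_s: 20.45
position: [0.4982, 0.151, 0.2196]
tcp_rot: [[-0.959, 0.283, 0.001], [0.283, 0.959, 0.0], [-0.001, 0.0, -1.0]]
force: [0.2, 0.6, 0.3]
opening: 0.502
grasp_force: 0.0
[  4.6  23.3  97.9   0.   58.8 -69. ]
shift [ 0.001  -0.0009  0.1236] turn [ 0.02  0.03 -0.02]
```

```bash
python3 -m jog '[[0.5,0.001,-0.001,0.05,0,0,0],[0.5,0.001,-0.001,0.09,0,0,0],[0.5,0.001,-0.001,0.115,0,0,0],[0.5,0.001,-0.001,0.123,0,0,0],[0.5,0.001,-0.001,0.123,0,0,0],[0,0.001,-0.001,0.123,0,0,0],[0,0.001,-0.001,0.123,0,0,0],[0,0.001,-0.001,0.123,0,0,0],[0,0.001,-0.001,0.123,0,0,0],[0,0.001,-0.001,0.123,0,0,0]]'
```

```text
time_s: 21.7
position: [0.4967, 0.1497, 0.0979]
tcp_rot: [[-0.959, 0.282, 0.002], [0.282, 0.959, -0.001], [-0.002, -0.0, -1.0]]
force: [0.0, -4.8, 5.5]
opening: 0.183
grasp_force: 30.0
```

```bash
python3 -m jog '[[0,0,-0.001,0,0,0,5],[0,0,-0.001,0,0,0,12],[0,0,-0.001,0,0,0,19],[0,0,-0.001,0,0,0,26],[0,0,-0.001,0,0,0,33],[0,0,-0.001,0,0,0,40],[0,0,-0.001,0,0,0,47],[0,0,-0.001,0,0,0,54],[0,0,-0.001,0,0,0,60],[0,0,-0.001,0,0,0,62],[0,0,-0.001,0,0,0,62]]'; python3 -c "
from h import *
s=bot.read_state();print(s['moment'],s['force'])"
```

```text
time_s: 23.08
position: [0.497, 0.1498, 0.0979]
tcp_rot: [[-0.201, 0.98, 0.003], [0.98, 0.201, 0.001], [0.0, 0.003, -1.0]]
force: [0.6, -1.7, 6.0]
opening: 0.183
grasp_force: 30.0
[-0.25620698  0.11234895 -0.00115727] [ 0.57432916 -1.71018849  6.03912321]
```

```bash
python3 -m jog '[[0,0,0,0,0,0,1.5],[0,0,0,0,0,0,3],[0,0,0,0,0,0,4],[0,0,0,0,0,0,4]]'; python3 -c "
from h import *
s=bot.read_state();print(s['moment'],s['tau'])"
```

```text
time_s: 23.58
position: [0.497, 0.1498, 0.0979]
tcp_rot: [[-0.135, 0.991, 0.004], [0.991, 0.135, 0.0], [-0.0, 0.004, -1.0]]
force: [0.2, -0.1, 4.5]
opening: 0.184
grasp_force: 30.2
[-0.13336194  0.03982607  0.52471895] [ -0.53247565 -36.58720136  -8.9853546    0.50974868  -0.14448308
   0.55464881]
```

The moment rose to 0.52 Nm, against 0.12 Nm of friction, so the knob is at its stop. I'll release it and look.

```bash
python3 -m jog '[[0,0,0,0,0,0,-0.8],[0.4,0,0,0,0,0,-0.8],[0.4,0,0,0,0,0,-0.8],[0.4,0,0,0,0,0,-0.8],[0.4,0,0,-0.03,0,0,-0.8],[0.4,0,0,-0.08,0,0,-0.8],[0,0,0,-0.15,0,0,-0.8],[0,0,0,-0.15,0,0,-0.8],[0,0,0,-0.15,0,0,-0.8]]'; python3 - <<'E'
from h import *
a=np.radians(8.6);R2=np.array([[np.cos(a),-np.sin(a)],[np.sin(a),np.cos(a)]])
out=[]
for c in('scene','top'):
    im,d=viewer.capture(c);C=cloud(c,d);hsv=cv2.cvtColor(im,cv2.COLOR_BGR2HSV)
    L=(C[...,:2]-[.4849,.2353])@R2;z=C[...,2]
    k=(abs(L[...,0])<.045)&(abs(L[...,1])<.04)&(hsv[...,1]>20)&(hsv[...,0]>45)&(hsv[...,0]<90)&(z>.02)&(z<.12)
    q=L[k];print(c,len(q),len(q) and('x',np.percentile(q[:,0],[2,98]).round(4),'y',np.percentile(q[:,1],[2,98]).round(4)))
    kb=(abs(L[...,0])<.05)&(abs(L[...,1]+.085)<.04)&(z>.09)&(z<.125)&(hsv[...,2]<60);q=L[kb];print('bar',len(q),len(q)and rect(q))
    kc=(z>.188)&(z<.2)&(abs(L[...,0])<.03)&(L[...,1]>.098)&(L[...,1]<.15)&(hsv[...,1]<60)&(hsv[...,2]>100);q=C[kc];print('cap',len(q),len(q)and(rect(q[:,:2]),np.median(q[:,2])))
    print([(np.round(r['xyz'],3).tolist(),round(r['p'],2)) for r in models.tip_of(c,'cap_top')])
    p=proj(c,[.485,.245,.1])[0].astype(int);y,x=max(p[1]-60,0),p[0]-80
    out.append(cv2.resize(im[y:y+120,x:x+160],(400,300),interpolation=3))
cv2.imwrite('pics/s5.png',np.hstack(out))
row([.468,.348,.24],rot(98.6))
E
```

```text
time_s: 24.7
position: [0.4958, 0.1495, 0.2475]
tcp_rot: [[-0.146, 0.989, 0.002], [0.989, 0.146, 0.0], [0.0, 0.003, -1.0]]
force: [0.6, -1.0, -0.1]
opening: 0.148
grasp_force: 0.0
scene 587 ('x', array([-0.0271,  0.0308]), 'y', array([-0.0216,  0.0172]))
bar 214 (array([  0.4, -84. ]), array([57.9, 16.1]), 88.3)
cap 157 ((array([466.8, 347.5]), array([33.6, 33.6]), 27.8), np.float64(0.19301375176044436))
[([0.467, 0.347, 0.193], 0.58)]
top 11 ('x', array([-0.0269, -0.0008]), 'y', array([0.0162, 0.0197]))
bar 33 (array([  -2.7, -105.4]), array([12.9, 15.4]), 9.0)
cap 151 ((array([466.3, 349.8]), array([32.9, 33.6]), 0.2), np.float64(0.19399838087857077))
[([0.469, 0.344, 0.195], 0.46)]
shift [0.2005 0.0023 0.0055] turn [-0.14 -0.02 -0.24]
```

View pics/s5.png

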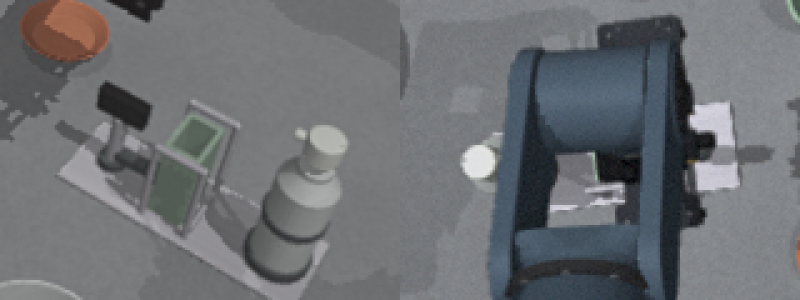

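The picture shows the clamp bar along the stand (bar at (125,103)), with the arm pointing at the pot's broad face and the pot unmoved. The cap top is at (0.467, 0.348, 0.1935).

```bash
python3 -m jog '[[0,0.05,0,-0.01,0,0,0],[0,0.11,0,-0.01,0,0,0],[0,0.165,0.001,-0.01,0,0,0],[0,0.2,0.001,-0.01,0,0,0],[0,0.2,0.001,0,0,0,0],[0,0.2,0.001,0.015,0,0,0],[0,0.2,0.001,0.03,0,0,0],[0,0.2,0.001,0.035,0,0,0],[0,0.2,0.001,0.035,0,0,0]]'
```

```text
time_s: 26.02
position: [0.4681, 0.3467, 0.2117]
tcp_rot: [[-0.144, 0.99, 0.001], [0.99, 0.144, -0.0], [-0.0, 0.001, -1.0]]
force: [-0.3, 0.4, -0.2]
opening: 0.006
grasp_force: 0.0
```

```bash
python3 -m jog '[[0,0,0,0.006,0,0,0],[0,0,0,0.01,0,0,0],[0,0,0,0.013,0,0,0],[0,0,0,0.015,0,0,0],[0,0,0,0.015,0,0,0],[0,0,0,0.015,0,0,0]]'
```

```text
time_s: 26.78
position: [0.4687, 0.3475, 0.199]
tcp_rot: [[-0.146, 0.989, 0.004], [0.989, 0.146, 0.001], [-0.0, 0.004, -1.0]]
force: [-0.3, -1.6, 7.6]
opening: 0.01
grasp_force: 4.1
```

```bash
python3 -m jog '[[0,0,0,0.0015,0,0,0],[0,0,0,0.003,0,0,0],[0,0,0,0.0045,0,0,0],[0,0,0,0.0045,0,0,0],[0,0,0,0.0045,0,0,0]]'
```

```text
time_s: 27.4
position: [0.4688, 0.3476, 0.1972]
tcp_rot: [[-0.146, 0.989, 0.006], [0.989, 0.146, 0.001], [0.0, 0.006, -1.0]]
force: [-4.7, -3.9, 21.6]
opening: 0.007
grasp_force: 11.0
```

21.6 N is well past the 10 N needed, so the cap is on its stop. I'll lift off, move clear and check.

```bash
python3 -m jog '[[0,0,0,-0.01,0,0,0],[0,0,0,-0.03,0,0,0],[0,0,0,-0.08,0,0,0],[0,0,0,-0.13,0,0,0],[0,0,0,-0.13,0,0,0],[0,-0.06,0,-0.13,0,0,0],[0,-0.12,0,-0.13,0,0,0],[0,-0.18,0,-0.13,0,0,0],[0,-0.24,0,-0.13,0,0,0],[0,-0.3,0,-0.13,0,0,0],[0,-0.35,0,-0.13,0,0,0],[0,-0.35,0,-0.13,0,0,0],[0,-0.35,0,-0.13,0,0,0]]'; python3 - <<'E'
from h import *
a=np.radians(8.6);R2=np.array([[np.cos(a),-np.sin(a)],[np.sin(a),np.cos(a)]])
for c in('scene','top'):
    im,d=viewer.capture(c);C=cloud(c,d);hsv=cv2.cvtColor(im,cv2.COLOR_BGR2HSV)
    cv2.imwrite(f'pics/end_{c}.png',im)
    L=(C[...,:2]-[.4849,.2353])@R2;z=C[...,2]
    k=(abs(L[...,0])<.045)&(abs(L[...,1])<.04)&(hsv[...,1]>20)&(hsv[...,0]>45)&(hsv[...,0]<90)&(z>.02)&(z<.12)
    q=L[k];print(c,len(q),'x',np.percentile(q[:,0],[2,98]).round(4),'y',np.percentile(q[:,1],[2,98]).round(4))
    kb=(abs(L[...,0])<.05)&(abs(L[...,1]+.085)<.04)&(z>.09)&(z<.125)&(hsv[...,2]<60);q=L[kb];print('bar',len(q),len(q)and rect(q))
    kc=(z>.18)&(z<.2)&(abs(L[...,0])<.03)&(L[...,1]>.103)&(L[...,1]<.13);print('capz',np.median(z[kc]))
    for t in["saucer","round_pot","sieve","trowel","tin","pot_mid","pot_low"]:
        print(t,[np.round(r['xyz'],3).tolist() for r in models.tip_of(c,t)][:1])
E
```

```text
time_s: 29.02
position: [0.5179, 0.0017, 0.3218]
tcp_rot: [[-0.145, 0.989, -0.001], [0.989, 0.145, 0.002], [0.002, -0.0, -1.0]]
force: [-0.4, 0.4, 0.2]
opening: 0.003
grasp_force: 0.0
scene 589 x [-0.0269  0.0311] y [-0.0216  0.0172]
bar 213 (array([  0.6, -83.8]), array([58. , 15.6]), 88.6)
capz 0.19249909740199245
saucer [[0.385, -0.021, -0.002]]
round_pot [[0.671, 0.001, 0.001]]
sieve []
trowel [[0.74, -0.231, 0.0]]
tin [[0.812, -0.006, -0.002]]
pot_mid [[0.509, -0.272, 0.007]]
pot_low [[0.516, -0.221, 0.006]]
top 400 x [-0.0285  0.028 ] y [-0.0224  0.0176]
bar 30 (array([ -2.1, -62.6]), array([13.6, 14.2]), 76.7)
capz 0.19410094492325924
saucer [[0.379, -0.021, 0.001]]
round_pot [[0.665, 0.0, -0.002]]
sieve [[0.746, 0.255, 0.002]]
trowel [[0.739, -0.231, -0.0]]
tin [[0.811, -0.003, 0.003]]
pot_mid [[0.51, -0.267, 0.006]]
pot_low [[0.516, -0.224, 0.007]]
```

View pics/end_scene.png

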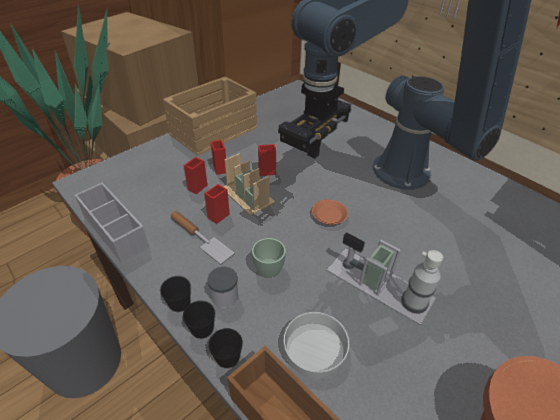

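The pot is in the bay at (378,268), the clamp is home at (353,243), the cap is up at (433,258), and every bystander is in place. The robot is clear, so I'm handing in.

```bash
python3 -c "
from rig import workorder
print(workorder.hand_in())"
```

```text
the job is handed in; nothing more can be done
None
```

I handed the job in at about 29 s: the tall pot stands in the bay with a broad face to the nozzle, the clamp is turned to its stop, and the cap was pressed to its stop and has sprung back up; measured bystander positions are unchanged, but the hand-in returned no verdict.

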